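Extend the antenna mast by one hole

TASK

Two short telescopic antenna masts lie in bench cradles on the radio desk. Lengthen the one with the orange collar by one hole: press its spring pin flush and push the collar away from the pin until the pin pops out again in the very next hole, then let go. Leave the mast with the blue collar as it is.

Things in the scene. Friction and masses are not known exactly. Their poses are not given: they have to be found in the camera images.
- orange_pin_top (a point): Top of the domed green spring pin (12 mm across) of the orange-collared mast, 8 mm above the sleeve's flat top face when out, flush when 8 mm down (5 N). It stands on a fixed inner tube, up through the first of three 15 mm holes, 40 mm apart, in the sleeve. Axes: x along the mast from the pin to the collar, the way the sleeve slides out; z up. Behind it (-x) the top is clear for 100 mm.
- orange_collar_face (a point): Middle of the foot of the orange collar's near face, on the sleeve's top face (72.5 mm above the desk), 13 mm in +x from the pin's centre at the start; it moves with the sleeve. The face is square to x, 54 mm wide and 18 mm high. A closed fingertip that holds the pin flush beside it and then moves in +x pushes it: up to 12 N at first, then 5 N. Axes as at the pin.
- orange_sleeve (a joint): How far the square, 35 mm wide aluminium sleeve with the orange collar has slid out, in m: 0 with the pin in the first hole, 0.040 in the next, 0.080 in the last. The pin locks it with 2 mm of play. Once slid 6 mm with the pin pressed, its 2 mm wall keeps the pin down and only the collar need be pushed. Near 0.040 push no faster than 40 mm/s so that the pin catches.
- orange_pin (a joint): How far the orange-collared mast's pin is pressed down, in m: 0 fully out, 0.008 flush with the sleeve's top face, 0.010 held down under the sleeve's wall. Its spring (2 N out, 5 N flush) pops it up by itself when a hole comes over it.
- blue_sleeve (a joint): How far the sleeve of the other, otherwise identical mast, with the blue collar, has slid out, in m: 0 at the start. It is to stay there.

How it is judged:
On the way:
1. the orange mast's pin is pressed in, about flush, while the sleeve is still at the first hole (value of joint orange_pin above 0.006 m and value of joint orange_sleeve below 0.012 m), for 0.05 s.
At the end, for the whole second after the job is handed in: The orange mast's sleeve stands 40 mm out (within 5 mm), its pin has popped out in that hole (within 3 mm of fully out), and the blue mast's sleeve is still at its first hole (within 6 mm) (value of joint orange_sleeve between 0.035 and 0.045 m and value of joint orange_pin below 0.003 m and value of joint blue_sleeve below 0.006 m); the robot touches nothing.
It fails at once if the blue mast's sleeve is slid out by more than 10 mm (value of joint blue_sleeve above 0.01 m).
It also fails if it takes over 32 s, if anything falls off the work surface, if the arm or the gripper's body presses on something with over 40 N, if the wrist force passes 120 N, or if a joint passes its speed limit or range.

ROBOT

A 7-joint arm with a two-finger parallel gripper is mounted at the origin on the work surface. World frame = base frame: x ahead of the robot, y to its left, z up, the work surface at z = 0. Lengths are in m, angles in rad, forces in N, time in s.
With the tool pointing down it reaches from about 0.4 to 0.9 m from the base axis. Payload 5.5 kg.
Tool frame: the origin (TCP) lies midway between the tips of the shut fingers; the grasp point (between the pads) lies 19 mm behind it (grip_depth is the distance from the TCP to the grasp point, in m); z points along the fingers, y is the direction in which the jaws open and shut (so a half turn about z gives the same grasp; the last joint's range is limited). The gripper opens to 92 mm and grips with 3 to 60 N. Pads are 19 mm wide; open, the fingers measure 130 mm over their backs; the gripper's body (75 mm by 190 mm) begins 47 mm behind the grasp point.
Start: joints at [1.468, 0.501, -0.427, 1.55, 0.221, 1.138, -0.21], TCP at [0.233, -0.607, 0.227] pointing down, gripper open.
Joint ranges: [-2.88, 2.88], [-0.31, 2.03], [-1.54, 1.56], [0.2, 2.42], [-1.41, 4.55], [0.19, 2.02], [-2.57, 2.57]. Speed limits (rad/s): [2.57, 2.57, 3.14, 3.14, 3.14, 3.14, 3.14].

INTERFACE

Orientations are given as a unit quaternion [w, x, y, z].
In Python, from bench import sense, grab_frame, finish_job, masks_of, place_of, grip_depth gives the robot as it stands.
- The arm moves only by the tool servo_tool, never from a script. Its argument "motion" is a list of rows, each a list of 7 numbers: the shift along the tool's x, y, z in cm, then the turn, a rotation vector about the tool's x, y, z in degrees, then the closure, from 0 (fully open) to 1 (shut). A call has 1 to 10 rows; each row is the pose to reach, as a shift and turn from the pose commanded when the call began, along the tool's axes at that moment; what a row does not reach only later rows make up. A row lasts 1/10 s, in which the tool goes at most 50 mm and 8.59 degrees, less where a joint would pass 70% of its speed; a pose out of reach is approached as far as the arm can. A call with a gripper value outside its range is refused whole. The fingers move at their own pace and stop on an object; "grip_force" is the grip in N (left out, the last holds). Time passes only in rows, so rows that repeat a pose let the fingers close. It gives the time, the measured TCP pose, the force and the opening at its end, in the units of the state.
- sense(): the state, without advancing time (a new reading comes with each control period).
- grab_frame(name): name is "scene" or "top" or "wrist"; returns a dict with "img" (400x640x3 uint8, blue, green, red), "fx", "fy", "cx", "cy" (pixels), "dist" ([k1, k2, p1, p2, k3] as OpenCV has them; the pictures are not rectified), "R" (3x3) and "t" (3): a world point X has camera coordinates R X + t. Camera axes: x right, y down, z forward; pixel columns grow to the right and rows downward; lengths in m; the calibration is good to about 2 mm. A picture is of the moment at which its call begins. There is no depth.
- finish_job(): hands the job in, once; it reports no verdict.
Trained networks look in a picture, given as the dict that the camera call returned (one of the last four; its "shot" number tells which), for a name from the list of things; names that differ only in an ending like _2 or _b are one class to them, and where a whole thing is asked for, a point or a joint stands for the part that bears it (a point fixed in the world has none). Each returns a list of dicts, best first, with "confidence" (0 to 1); they miss things now and then, are a little off and sometimes report something else, mostly with a low value. They report only what shows in the picture. A call takes as long as a camera call.
- masks_of(picture, name): "region" (400x640 bool, what is visible of it).
- place_of(picture, name): "location" ([x, y, z] in m, in world coordinates, good to about 4 mm: a listed point, or the origin of a listed thing).
The state is a dict: "time": time; "joints": joint angles; "joint_vel": joint speeds; "joint_efforts": joint torques, N m; "position": TCP position; "eef_rot": TCP orientation; "wrist_force": force on the tool from outside, world axes, zero at the start; "moment": the same for the moment, N m; "width": finger opening in m.
Only numpy, scipy, OpenCV 4.12 (cv2) and the standard library are available. Lean on these libraries where they do the work, as an engineer would, in place of code of your own. Each camera call takes 0.05 s, during which the arm holds its last target. There are 200 camera calls.

## Working session

There is one attempt and no reset: what is moved stays moved. The work goes in short steps, Python scripts to look and compute and a tool call to move; the robot and the scene stay as the last step left them, time stands still between calls to the robot, and variables do not carry over. Pictures are saved under pics/ and viewed, about 8 in all and at most 12, crops included, and the job is handed in when it is done.

Besides the shell and the picture viewer there is one more tool, called as a command line: name --pt "numbers of a row" for each row, then --argument value for the rest. servo_tool: Moves the arm, as the interface text tells. Its arguments: {"type":"object","properties":{"motion":{"type":"array"},"grip_force":{"type":"number"}},"required":["motion"]}

```bash
mkdir -p pics; ls; python3 - <<'E'
from bench import *
import cv2,numpy as np
s=sense();print(s['time'],s['position'],s['eef_rot'],s['width'],grip_depth)
ims=[]
for n in ["scene","top"]:
    f=grab_frame(n);ims.append(f['img'])
    for k in ["orange_pin_top","orange_collar_face","blue_sleeve"]:
        print(n,k,[(np.round(d['location'],4),d['confidence']) for d in place_of(f,k)[:3]])
cv2.imwrite('pics/a.png',ims[0]);cv2.imwrite('pics/b.png',ims[1])
E
```

```text
pics
0.0 [ 0.23216719 -0.60635957  0.22567977] [-9.71018941e-04  9.83321245e-01  1.81874587e-01 -1.45957528e-04] 0.09131916097454101 0.0188
scene orange_pin_top []
scene orange_collar_face [(array([0.4825, 0.2405, 0.0736]), 0.97)]Traceback (most recent call last):
  File "<stdin>", line 8, in <module>
ValueError: it knows: orange_collar_face, orange_pin_top
```

```bash
python3 - <<'E'
from bench import *
import cv2,numpy as np
for n in ["scene","top"]:
    f=grab_frame(n)
    for k in ["orange_pin_top","orange_collar_face"]:
        for d in place_of(f,k)[:3]:
            p=d['location'];rv,_=cv2.Rodrigues(np.array(f['R'],float))
            K=np.array([[f['fx'],0,f['cx']],[0,f['fy'],f['cy']],[0,0,1]])
            uv=cv2.projectPoints(np.array([p],float),rv,np.array(f['t'],float),K,np.array(f['dist'],float))[0].ravel()
            print(n,k,np.round(p,4),d['confidence'],uv.round(1))
    cv2.imwrite(f'pics/{n}1.png',f['img'])
print(sense()['time'])
E
```

```text
scene orange_collar_face [0.4844 0.2436 0.0696] 0.85 [389.  145.7]
top orange_pin_top [0.4703 0.2365 0.0812] 0.45 [218.7 210.1]
top orange_collar_face [0.4863 0.2375 0.0732] 0.68 [219.3 202.7]
0.45
```

View pics/scene1.png

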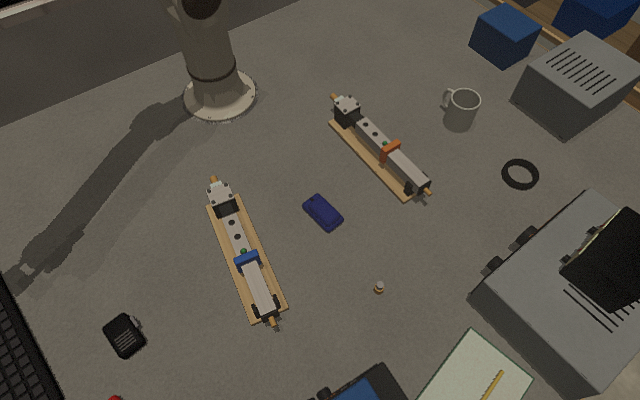

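View pics/top1.png

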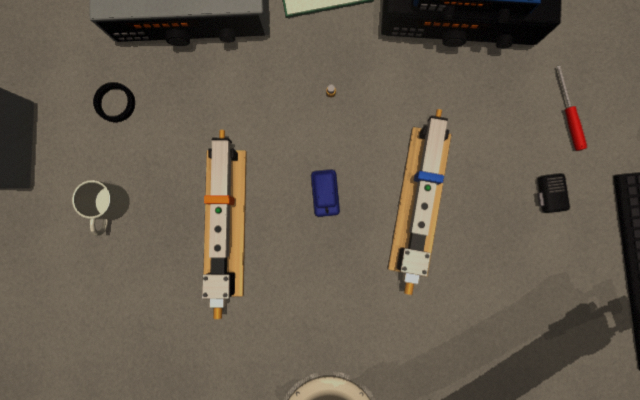

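The top view shows the orange mast on the left, with its pin at about (218,210), its collar at about (218,199), and its axis almost along world +x. The blue mast is on the right, with its pin at about (428,188). I'll move across in two legs, closing the fingers on the way.

servo_tool --pt "4 -2.85 0 0 0 2.2 1" --pt "8 -5.7 0 0 0 4.4 1" --pt "12 -8.55 0 0 0 6.6 1" --pt "16 -11.4 0 0 0 8.8 1" --pt "20 -14.25 0 0 0 11 1" --pt "24 -17.1 0 0 0 13.2 1" --pt "28 -20 0 0 0 15.4 1" --pt "32 -22.8 0 0 0 17.6 1" --pt "36 -25.6 0 0 0 19.8 1" --pt "40 -28.5 0 0 0 22 1" --grip_force 20

```text
time: 1.45
position: [0.505, -0.1963, 0.2272]
eef_rot: [0.0, 1.0, -0.01, 0.0]
wrist_force: [0.8, -0.1, -0.2]
width: 0.017
```

```bash
cat > h.py <<'E'
from bench import *
import cv2,numpy as np
from scipy.spatial.transform import Rotation as Ro
def cam(f):return np.array([[f['fx'],0,f['cx']],[0,f['fy'],f['cy']],[0,0,1]]),np.array(f['dist'],float),np.array(f['R'],float),np.array(f['t'],float)
def back(f,uv,z):
    K,D,R,t=cam(f);n=cv2.undistortPoints(np.array([[uv]],float),K,D).ravel()
    d=R.T@[n[0],n[1],1];c=-R.T@t;return c+d*(z-c[2])/d[2]
def proj(f,p):
    K,D,R,t=cam(f);return cv2.projectPoints(np.array([p],float),cv2.Rodrigues(R)[0],t,K,D)[0].ravel()
def rot():q=sense()['eef_rot'];return Ro.from_quat([q[1],q[2],q[3],q[0]])
def totool(d):return rot().inv().apply(d)*100
E
python3 - <<'E'
from h import *
s=sense();print(s['time'],s['position'],s['width']);print(rot().as_matrix().round(3))
f=grab_frame('top')
im=f['img'].astype(int);b,g,r=im[...,0],im[...,1],im[...,2]
m=(g>r+25)&(g>b+15);m[:,320:]=0
ys,xs=np.nonzero(m);print('green',len(xs),xs.mean(),ys.mean(),back(f,(xs.mean(),ys.mean()),.078))
# holes / mast edges
for p in [(221.5,143),(217,246),(217.5,229)]:print(p,back(f,p,.0725))
for row in [150,165,180,225,240]:
    L=im[row,195:250].sum(1);w=np.nonzero(L>450)[0]+195;w=w if len(w) else [0]
    print(row,w[0],w[-1],back(f,((w[0]+w[-1])/2,row),.0725))
E
```

```text
1.45 [ 0.50503995 -0.19630425  0.2271623 ] 0.016969756245650527
[[ 1.    -0.02   0.001]
 [-0.02  -1.    -0.001]
 [ 0.001  0.001 -1.   ]]
green 40 248.0 118.85 [0.66643728 0.17880947 0.078     ]
(221.5, 143) [0.61478778 0.23574291 0.0725    ]
(217, 246) [0.39443271 0.24034713 0.0725    ]
(217.5, 229) [0.43037948 0.24011695 0.0725    ]
150 212 227 [0.59959092 0.23969846 0.0725    ]
165 211 226 [0.56717663 0.24111083 0.0725    ]
180 211 239 [0.53501933 0.22648372 0.0725    ]
225 208 242 [0.43898836 0.22437669 0.0725    ]
240 208 242 [0.40723557 0.22367677 0.0725    ]
```

servo_tool --pt "-0.4 -4.4 0 0 0 0 1" --pt "-0.9 -8.7 0 0 0 0 1" --pt "-1.3 -13 0 0 0 0 1" --pt "-1.8 -17.4 0 0 0 0 1" --pt "-2.2 -21.8 0 0 0 0 1" --pt "-2.6 -26.1 0 0 0 0 1" --pt "-3.1 -30.5 0 0 0 0 1" --pt "-3.5 -34.8 0.5 0 0 0 1" --pt "-4.0 -39.2 1 0 0 0 1" --pt "-4.4 -43.5 2 0 0 0 1"

```text
time: 2.5
position: [0.4684, 0.2397, 0.2074]
eef_rot: [-0.0, 1.0, -0.009, 0.001]
wrist_force: [0.7, -0.8, 0.0]
width: 0.0008
```

```bash
python3 - <<'E'
from h import *
s=sense();print(s['time'],s['position'],s['width'])
f=grab_frame('wrist')
for k in ["orange_pin_top","orange_collar_face"]:
    for d in place_of(f,k)[:3]:print(k,np.round(d['location'],4),d['confidence'],proj(f,d['location']).round(1))
cv2.imwrite('pics/w1.png',f['img'])
print('tcp px',proj(f,sense()['position']))
E
```

```text
2.5 [0.46836407 0.23969408 0.20740866] 0.0007775395199127743
orange_pin_top [0.4719 0.2359 0.0827] 0.58 [320.6 188.1]
orange_collar_face [0.4815 0.2387 0.0745] 0.93 [317.7 176.9]
tcp px [313.04999661 252.81671949]
```

View pics/w1.png

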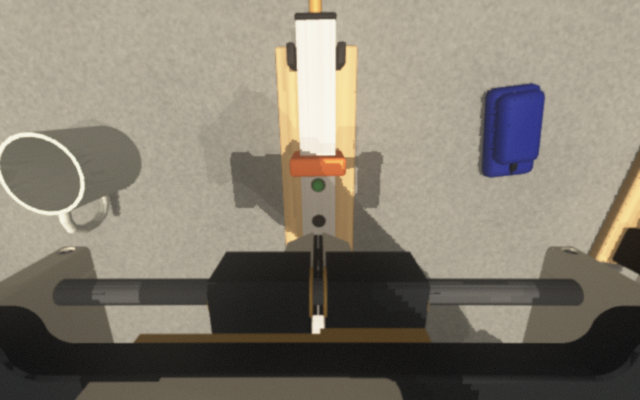

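The wrist view shows the pin at about (318,185), the next hole at about (319,221), and the bottom edge of the collar's near face at about (318,176).

```bash
python3 - <<'E'
from h import *
f=grab_frame('wrist');im=f['img'].astype(int);b,g,r=im[...,0],im[...,1],im[...,2]
m=(g>r+20)&(g>b+10);m[:, :295]=0;m[:,345:]=0;m[:160]=0;m[205:]=0
ys,xs=np.nonzero(m);c=(xs.mean(),ys.mean());print(len(xs),c,xs.min(),xs.max(),ys.min(),ys.max())
pin=back(f,c,.077);print('pin',pin);print('hole',back(f,(318.8,221),.0725))
print('collar foot',back(f,(318,176.5),.0725),'far end',back(f,(316,18),.0725))
for row in (30,60,120,140):
    w=np.nonzero(im[row,285:350].min(1)>190)[0]+285
    if len(w):print(row,w[0],w[-1],back(f,((w[0]+w[-1]+1)/2,row),.0725))
s=sense();print('move tool cm',totool(np.array([pin[0],pin[1],.0805])-s['position']),s['position'])
E
```

```text
80 (np.float64(319.65), np.float64(183.3125)) 315 324 179 188
pin [0.47319043 0.23899724 0.077     ]
hole [0.43032703 0.24024483 0.0725    ]
collar foot [0.47917852 0.24060715 0.0725    ] far end [0.6206171  0.24091907 0.0725    ]
30 299 339 [0.61136006 0.23795382 0.0725    ]
60 300 338 [0.58734782 0.23815777 0.0725    ]
120 302 338 [0.53483972 0.23764404 0.0725    ]
140 302 337 [0.51587921 0.23827587 0.0725    ]
move tool cm [5.99615730e-01 7.92988935e-03 1.26003627e+01] [0.46728958 0.23915142 0.20650806]
```

servo_tool --pt "0.2 0 3 0 0 0 1" --pt "0.2 0 6 0 0 0 1" --pt "0.2 0 9 0 0 0 1" --pt "0.2 0 10.5 0 0 0 1" --pt "0.2 0 11 0 0 0 1" --pt "0.2 0 11.3 0 0 0 1" --pt "0.2 0 11.3 0 0 0 1"

```text
time: 3.4
position: [0.4708, 0.238, 0.0946]
eef_rot: [-0.0, 1.0, -0.009, 0.001]
wrist_force: [-0.2, 1.0, 0.2]
width: 0.0006
```

```bash
python3 - <<'E'
from h import *
s=sense();print(s['position'],s['wrist_force'])
a=grab_frame('wrist');b=grab_frame('scene')
for k in ["orange_pin_top","orange_collar_face"]:
  for f in (a,b):
    for d in place_of(f,k)[:3]:print(k,np.round(d['location'],4),d['confidence'],proj(f,d['location']).round(1))
A=cv2.resize(a['img'][120:320,200:440],None,fx=2.5,fy=2.5)[:500]
B=cv2.resize(b['img'][80:220,310:450],None,fx=3.5,fy=3.5,interpolation=cv2.INTER_CUBIC)
cv2.imwrite('pics/w2.png',A);cv2.imwrite('pics/s2.png',B)
E
```

```text
[0.47084173 0.23804853 0.09459915] [-0.18089422  0.98718706  0.15871809]
orange_pin_top [0.4735 0.2359 0.0798] 0.68 [319.6 235.8]
orange_collar_face [0.4824 0.2403 0.0697] 0.94 [312.7 217.3]
orange_collar_face [0.4836 0.2387 0.071 ] 0.94 [387.4 146.1]
```

View pics/w2.png

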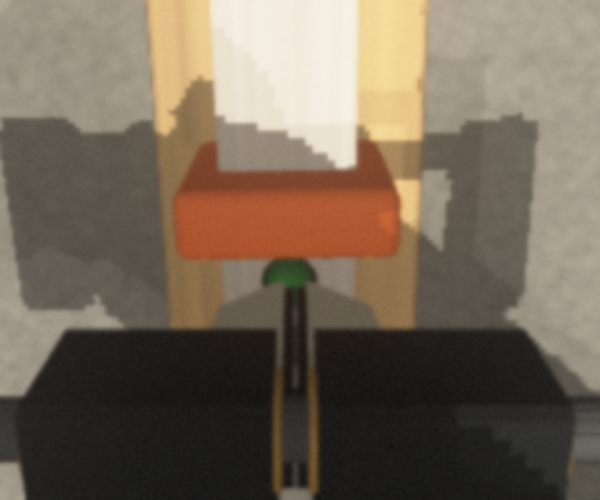

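View pics/s2.png

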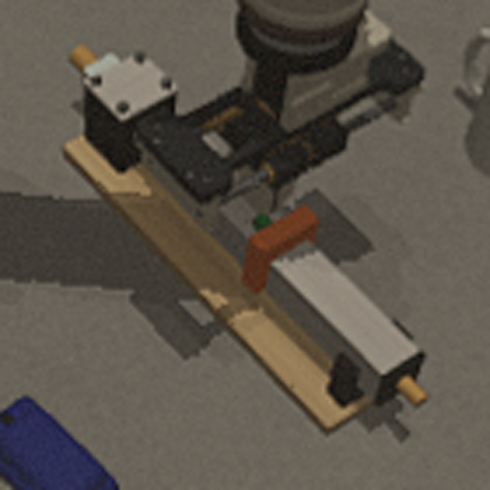

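The fingertips are centred sideways on the pin, in line with the mast and clear of the collar. Next I press down slowly.

servo_tool --pt "0 0 0.5 0 0 0 1" --pt "0 0 1.0 0 0 0 1" --pt "0 0 1.3 0 0 0 1" --pt "0 0 1.5 0 0 0 1" --pt "0 0 1.7 0 0 0 1" --pt "0 0 1.9 0 0 0 1" --pt "0 0 1.9 0 0 0 1"

```text
time: 4.4
position: [0.4699, 0.2378, 0.0746]
eef_rot: [0.0, 1.0, -0.009, -0.0]
wrist_force: [-0.7, -1.7, 4.8]
width: 0.0002
```

servo_tool --pt "0 0 0.1 0 0 0 1" --pt "0 0 0.15 0 0 0 1" --pt "0 0 0.2 0 0 0 1" --pt "0 0 0.2 0 0 0 1" --pt "0 0 0.2 0 0 0 1"

```text
time: 4.9
position: [0.4699, 0.2379, 0.0728]
eef_rot: [0.0, 1.0, -0.009, -0.0]
wrist_force: [-1.9, -1.6, 5.9]
width: 0.0002
```

servo_tool --pt "0.2 0 0 0 0 0 1" --pt "0.4 0 0 0 0 0 1" --pt "0.6 0 0 0 0 0 1" --pt "0.8 0 0 0 0 0 1" --pt "1.0 0 0 0 0 0 1" --pt "1.2 0 0 0 0 0 1" --pt "1.2 0 0 0 0 0 1"

```text
time: 5.6
position: [0.4797, 0.2383, 0.0727]
eef_rot: [0.0, 1.0, -0.008, -0.002]
wrist_force: [-8.4, -0.9, 9.1]
width: 0.0006
```

```bash
python3 - <<'E'
from h import *
s=sense();print(s['position'],s['wrist_force'])
a=grab_frame('wrist');b=grab_frame('scene')
for f in (a,b):
    for d in place_of(f,'orange_collar_face')[:2]:print(np.round(d['location'],4),d['confidence'])
A=cv2.resize(a['img'][140:300,240:400],None,fx=2.5,fy=2.5);B=cv2.resize(b['img'][100:200,340:440],(400,400),interpolation=cv2.INTER_CUBIC)
cv2.imwrite('pics/ws3.png',np.hstack([A,B]))
E
```

```text
[0.47965808 0.23832575 0.07267971] [-8.35812407 -0.87689289  9.06039793]
[0.4876 0.2387 0.0734] 0.93
[0.4855 0.2391 0.074 ] 0.78
```

View pics/ws3.png

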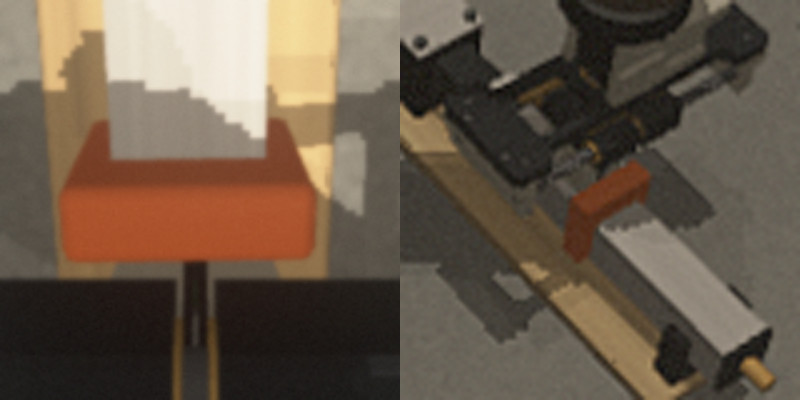

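servo_tool --pt "0.2 0 0 0 0 0 1" --pt "0.4 0 0 0 0 0 1" --pt "0.6 0 0 0 0 0 1" --pt "0.6 0 0 0 0 0 1"

```text
time: 6.2
position: [0.4875, 0.2383, 0.0728]
eef_rot: [-0.0, 1.0, -0.009, -0.0]
wrist_force: [-1.7, -0.9, 4.1]
width: 0.0005
```

servo_tool --pt "0 0 -0.15 0 0 0 1" --pt "0 0 -0.3 0 0 0 1" --pt "0.3 0 -0.3 0 0 0 1" --pt "0.6 0 -0.3 0 0 0 1" --pt "0.9 0 -0.3 0 0 0 1" --pt "1.2 0 -0.3 0 0 0 1" --pt "1.5 0 -0.3 0 0 0 1" --pt "1.7 0 -0.3 0 0 0 1" --pt "1.9 0 -0.3 0 0 0 1" --pt "1.9 0 -0.3 0 0 0 1"

```text
time: 7.2
position: [0.5087, 0.2371, 0.076]
eef_rot: [-0.0, 1.0, -0.009, 0.001]
wrist_force: [-0.4, 0.3, 0.4]
width: 0.0004
```

```bash
python3 - <<'E'
from h import *
a=grab_frame('wrist');b=grab_frame('scene')
for f in (a,b):
  for k in ["orange_pin_top","orange_collar_face"]:
    for d in place_of(f,k)[:2]:print(k,np.round(d['location'],4),d['confidence'])
E
```

```text
orange_collar_face [0.5175 0.2413 0.0713] 0.94
orange_collar_face [0.5202 0.242  0.0733] 0.66
```

servo_tool --pt "0.1 0 0 0 0 0 1" --pt "0.2 0 0 0 0 0 1" --pt "0.3 0 0 0 0 0 1" --pt "0.4 0 0 0 0 0 1"

```text
time: 7.9
position: [0.5112, 0.2371, 0.0757]
eef_rot: [0.0, 1.0, -0.009, 0.0]
wrist_force: [0.1, 0.6, 0.0]
width: 0.0005
```

servo_tool --pt "0.1 0 0 0 0 0 1" --pt "0.2 0 0 0 0 0 1" --pt "0.2 0 0 0 0 0 1"

```text
time: 8.2
position: [0.5128, 0.2372, 0.0756]
eef_rot: [0.0, 1.0, -0.009, -0.0]
wrist_force: [-0.3, -0.2, 1.0]
width: 0.0006
```

```bash
python3 - <<'E'
from h import *
s=sense();print(s['position'],s['wrist_force'])
a=grab_frame('wrist');b=grab_frame('scene')
for f in (a,b):
  for k in ["orange_pin_top","orange_collar_face"]:
    for d in place_of(f,k)[:2]:print(k,np.round(d['location'],4),d['confidence'])
A=cv2.resize(a['img'][140:300,240:400],None,fx=2.5,fy=2.5);B=cv2.resize(b['img'][90:190,340:440],(400,400),interpolation=cv2.INTER_CUBIC)
cv2.imwrite('pics/ws4.png',np.hstack([A,B]))
E
```

```text
[0.51277522 0.23716501 0.07564899] [-0.28974463 -0.20692072  1.00938684]
orange_collar_face [0.5219 0.2393 0.0716] 0.66
orange_collar_face [0.5237 0.2421 0.0729] 0.87
```

View pics/ws4.png

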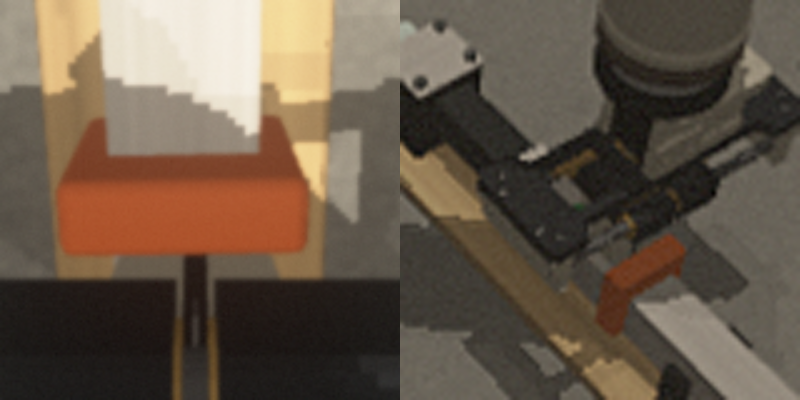

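servo_tool --pt "0.1 0 0 0 0 0 1" --pt "0.15 0 0 0 0 0 1" --pt "0.15 0 0 0 0 0 1"

```text
time: 8.8
position: [0.5146, 0.2372, 0.0757]
eef_rot: [-0.0, 1.0, -0.009, 0.0]
wrist_force: [-0.0, 0.8, -0.0]
width: 0.0002
```

servo_tool --pt "-0.3 0 0 0 0 0 1" --pt "-0.6 0 -0.3 0 0 0 1" --pt "-0.6 0 -2 0 0 0 1" --pt "-1 0 -5 0 0 0 1" --pt "-3 0 -9 0 0 0 1" --pt "-6 0 -11 0 0 0 1" --pt "-7 0 -12 0 0 0 1" --pt "-7 0 -12 0 0 0 1"

```text
time: 9.6
position: [0.4447, 0.239, 0.1981]
eef_rot: [-0.0, 1.0, -0.008, 0.002]
wrist_force: [0.7, -0.4, -0.8]
width: 0.0004
```

```bash
python3 - <<'E'
from h import *
s=sense();print(s['position'],s['wrist_force'])
a=grab_frame('wrist');b=grab_frame('scene')
for f in (a,b):
  for k in ["orange_pin_top","orange_collar_face"]:
    for d in place_of(f,k)[:2]:print(k,np.round(d['location'],4),d['confidence'])
A=cv2.resize(a['img'][100:260,240:400],None,fx=2.5,fy=2.5,interpolation=cv2.INTER_CUBIC);B=cv2.resize(b['img'][90:190,340:440],(400,400),interpolation=cv2.INTER_CUBIC)
cv2.imwrite('pics/ws5.png',np.hstack([A,B]))
E
```

```text
[0.44471333 0.23903874 0.19807335] [ 0.65896914 -0.38730393 -0.81273417]
orange_pin_top [0.47   0.2342 0.0805] 0.66
orange_collar_face [0.5248 0.2401 0.0683] 0.91
orange_pin_top [0.4733 0.2423 0.0811] 0.41
orange_collar_face [0.5238 0.2375 0.0709] 0.83
```

View pics/ws5.png

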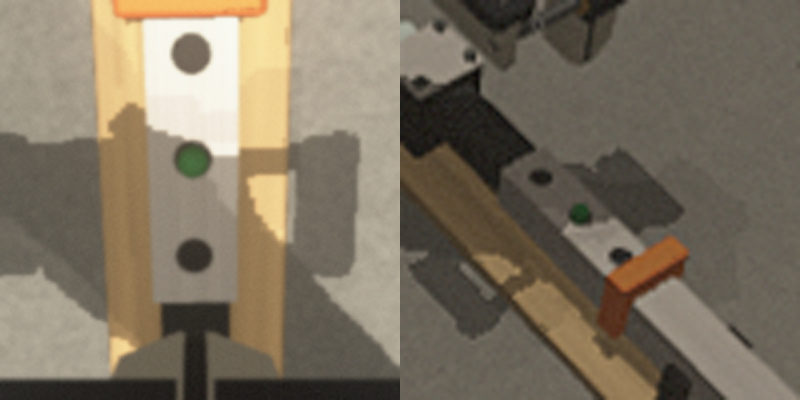

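The pin shows green and centred in the second hole, at (192,160) in the left crop and (580,213) in the right crop. I'll triangulate its height before handing in.

```bash
python3 - <<'E'
from h import *
P=[];U=[]
for n,(u,v) in (('wrist',(317,164)),('scene',(385,143))):
    f=grab_frame(n);im=f['img'].astype(int);m=(im[...,1]>im[...,2]+18)&(im[...,1]>im[...,0]+8)
    w=np.zeros_like(m);w[v-12:v+12,u-12:u+12]=1;ys,xs=np.nonzero(m&w);c=[xs.mean(),ys.mean()];print(n,len(xs),c)
    K,D,R,t=cam(f);U.append(cv2.undistortPoints(np.array([[c]],float),K,D).reshape(2,1));P.append(np.c_[R,t])
X=cv2.triangulatePoints(P[0],P[1],U[0],U[1]).ravel();z=X[:3]/X[3];print(z)
if .074<z[2]<.085: print('finish',finish_job())
E
```

```text
wrist 92 [np.float64(315.1521739130435), np.float64(164.80434782608697)]
scene 14 [np.float64(384.5), np.float64(142.71428571428572)]
[0.47189135 0.23886798 0.07248823]
```

The height came out at 72.5 mm, which doesn't settle whether the pin is out, because the scene blob is only 14 px. I'll look from lower down.

servo_tool --pt "0 0 3 0 0 0 1" --pt "0 0 6 0 0 0 1" --pt "0 0 8 0 0 0 1" --pt "0 0 9 0 0 0 1" --pt "0 0 9 0 0 0 1"

```text
time: 10.5
position: [0.4436, 0.238, 0.1043]
eef_rot: [0.0, 1.0, -0.009, -0.002]
wrist_force: [-0.3, 0.5, 0.5]
width: 0.0
```

```bash
python3 - <<'E'
from h import *
s=sense();print(s['time'],s['position'])
a=grab_frame('wrist');print('cam',-a['R'].T@a['t'])
for k in ["orange_pin_top","orange_collar_face"]:
    for d in place_of(a,k)[:2]:print(k,np.round(d['location'],4),d['confidence'],proj(a,d['location']))
for z in (.0725,.0805):print(z,proj(a,[.471,.2385,z]))
cv2.imwrite('pics/w6.png',cv2.resize(a['img'][100:280,220:420],None,fx=3,fy=3,interpolation=cv2.INTER_CUBIC))
E
```

```text
10.5 [0.44355343 0.23804438 0.10428705]
cam [0.52745425 0.23585521 0.26163478]
orange_pin_top [0.4711 0.236  0.08  ] 0.64 [318.73913382 194.35284689]
orange_collar_face [0.5219 0.2395 0.0723] 0.71 [311.68921615 112.38264577]
0.0725 [314.97323396 191.25023167]
0.0805 [314.87514829 194.79564434]
```

View pics/w6.png

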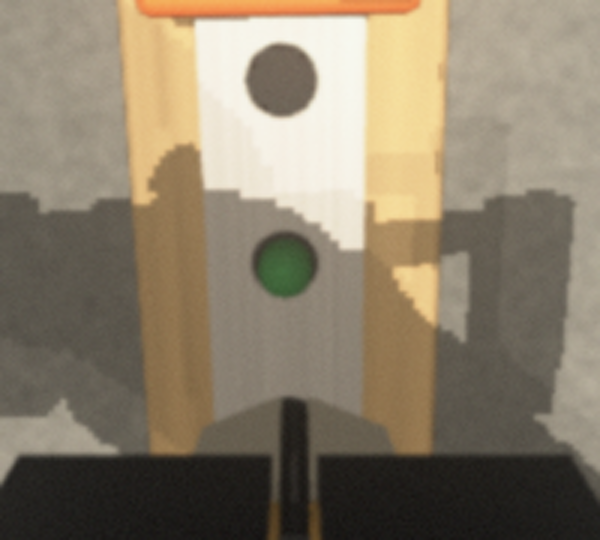

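In the close view the whole green dome is visible, about 59 px across at (286,266) in a hole about 66 px across. It overlaps the hole's rim on the side away from the camera, so it stands above the sleeve. Handing in.

```bash
python3 -c "
from bench import *
print(finish_job())"
```

```text
the job is handed in; nothing more can be done
None
```

I pressed the orange mast's pin flush at the first hole and pushed the collar out one hole. I then backed off, with nothing touching the mast, and handed the job in at about 10.5 s of the 32 s allowed.

**Pin pressed:** the tip was level with the sleeve's top face (z about 0.0728 m), with about 6 N on it. The sleeve was still at the first hole.

**Sleeve position:** the collar face moved from about x = 0.483 m to 0.522–0.525 m, roughly 40 mm.

**Pin popped out:** the close wrist picture shows the whole green dome centred in the second hole and standing above it. The network put its top at z = 0.080 m, as expected for a pin that is out.

**Checks that disagreed or fell short:**
- A rough wrist and scene triangulation put the pin at z = 0.0725 m, too low to confirm it was out. The scene blob was only 14 px, so I relied on the close view instead.
- I felt no clear rise in force against the locked pin at the end of the push, so the lock itself wasn't confirmed by force.
- I never touched the blue mast, but I didn't measure it again at the end.

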